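Unhook the blue caddy from the drying board

TASK

The blue caddy on the drying board is due for washing. Lift it up until the round part of its keyhole sits over the screw head, draw it straight off towards you, and stand it upright in the steel tray on the left, flat on the tray's floor. Leave the yellow caddy hanging where it is.

Things in the scene. Friction and masses are not known exactly. Their poses are not given: they have to be found in the camera images.
- caddy_blue: Blue plastic caddy, loose, 0.1-0.2 kg, 76 (x) x 80 (y) x 100 mm high, hung on either screw by the keyhole in its 5 mm back plate. Origin: centre of underside; z up, -x its front, back face x=+38 on the board. Grip: middle divider, 12 thick (y -6..6), x -35..18, top z=85, free both sides, e.g. pinched from above at x=-10, z=70. Must rise 24 mm (17 to 32), then go 15+ mm along -x to clear the screw.
- caddy_yellow: Yellow plastic caddy, hung on the other screw; it stays there. Same shape and axes as the blue one: keyhole at y = 0 with a round hole of radius 17 mm centred at z = 60 and a 10 mm wide slot up from it to z = 88, in whose top the screw shank rests; 4 mm floor, 16 mm high lip at front and sides.
- board: White upright board, fixed, 280 mm wide (y), 18 thick, 167 high, on a 12 mm thick grey foot reaching 65 mm out in front. Origin: bottom centre of its front face; -x out of that face, y along it, z up. Steel screws at y = +70 and -70, z = 144.5: shank 7 mm, round head 16 mm in diameter, 7 to 11 mm in front of the face. A hung caddy's underside is at z = 60.
- tray: Shallow empty steel tray, loose, 0.7 kg, 180 (x) x 200 (y) x 20 mm high, walls and floor 3 mm thick, standing on the bench. Origin: centre of its underside, z up; its floor is 3 mm above the origin.
Things that resemble listed ones, but are neither listed nor needed, are in the scene too. There is more than one size of the caddy_blue; the job needs the smaller.

How it is judged:
By the outcome, as a careful person would: the job done as asked, in the order asked, and still so for the second after the job is handed in, with the robot touching nothing.
It also fails if it takes over 38 s, if anything falls off the work surface, if the arm or the gripper's body presses on something with over 40 N, if the wrist force passes 120 N, or if a joint passes its speed limit or range.

ROBOT

A 6-joint arm with a two-finger parallel gripper is mounted at the origin on the work surface; the furniture and walls round the work are solid. World frame = base frame: x ahead of the robot, y to its left, z up, the work surface at z = 0. Lengths are in m, angles in rad, forces in N, time in s.
With the tool pointing down it reaches from about 0.35 to 0.975 m from the base axis. Payload 4.9 kg.
Tool frame: the origin (TCP) lies between the finger pads; the fingertips stand 25 mm ahead of it and the grasp point (between the pads) lies 6 mm ahead of it; z points along the fingers, y is the line along which they close (so a half turn about z gives the same grasp; the last joint's range is limited). The gripper opens to 85 mm and grips with 20 to 120 N. Pads are 22 mm wide; open, the fingers measure 114 mm over their backs; the gripper's body (76 mm by 85 mm) begins 54 mm behind the grasp point. The pads swing forward as they close: fully open they stand 13 mm farther back than shut.
Start: joints at [1.117, 0.053, 1.613, -0, 1.476, -0.119], TCP at [0.205, 0.59, 0.256] pointing down, gripper open.
Joint ranges: [-3.01, 3.01], [-1.01, 2.22], [0.06, 2.58], [-1.02, 4.17], [0.09, 2.62], [-3.14, 3.14]. Speed limits (rad/s): [2.57, 2.57, 3.14, 3.14, 3.14, 3.14].

INTERFACE

Orientations are given as a unit quaternion [w, x, y, z].
In Python, from plant import manip gives the robot as it stands.
- The arm moves only by the shell command python3 -m inch 'ROWS'. ROWS is JSON, a list of rows, each a list of 3 entries, a list of its own where there are three numbers: the shift along the tool's x, y, z in m, then the turn, a rotation vector about the tool's x, y, z in rad, then the opening, from 0 (shut) to 1 (fully open). A call has 1 to 8 rows; each row shifts and turns the commanded pose from where the row before left it, along the tool's axes as they then stand; what a row does not reach is not made up. A row lasts 1/10 s, in which the tool goes at most 50 mm and 8.59 degrees, less where a joint would pass 70% of its speed; a pose out of reach is approached as far as the arm can. A call with a gripper value outside its range is refused whole. The fingers move at their own pace and stop on an object; the grip force is fixed at half the most. Time passes only in rows, so rows that do not move let the fingers close. It gives the time, the measured TCP pose, the force, the opening and the grip force at its end, in the units of the state.
- manip.state(): the state, without advancing time (a new reading comes with each control period).
- manip.grab_frame(name): name is "side" or "top" or "wrist"; returns (picture, depth): 420x560x3 uint8, red, green, blue; 420x560 float32, m along the optical axis (not along the pixel's ray), 0 where there is no reading.
- manip.camera_params(name): a dict with "camera_matrix" (3x3 intrinsics, pixels), "k1" (the pictures are not rectified: a ray, as slopes to the right and down, at radius r is drawn at 1 + k1 r^2 times it, then the intrinsics apply), "rvec" (rotation vector, rad) and "tvec" (3), from world to camera coordinates, as OpenCV has them. Camera axes: x right, y down, z forward; pixel columns grow to the right and rows downward; lengths in m; the calibration is good to about 2 mm. A picture is of the moment at which its call begins: read the wrist's pose just before it. camera_params takes no time and is no camera call; for the wrist camera it gives the pose at the moment of the call.
- manip.job_done(): hands the job in; it is judged then, once.
Trained networks look in the newest picture that a camera, given by its name, has taken for a name from the list of things; names that differ only in an ending like _2 or _b are one class to them, and where a whole thing is asked for, a point or a joint stands for the part that bears it (a point fixed in the world has none). Each returns a list of dicts, best first, with "score" (0 to 1); they miss things now and then, are a little off and sometimes report something else, mostly with a low value. They report only what shows in the picture. A call takes as long as a camera call. They do not tell look-alikes from the thing itself.
- manip.look_for(camera, label): "point" ([x, y, z] in m, in world coordinates, good to about 4 mm: the middle of the surface that is visible of it).
The state is a dict: "time": time; "joint_pos": joint angles; "joint_vel": joint speeds; "joint_efforts": joint torques, N m; "tool_pos": TCP position; "tool_rot": TCP orientation; "contact_force": force on the tool from outside, world axes, zero at the start; "ft_torque": the same for the moment, N m; "gripper_width": opening from 0.0 (shut) to 1.0 (fully open); "grasp_force": force on a finger pad.
Only numpy, scipy, OpenCV 4.12 (cv2) and the standard library are available. Lean on these libraries where they do the work, as an engineer would, in place of code of your own. Each camera call takes 0.05 s, during which the arm holds its last target. There are 200 camera calls.

## Working session

There is one attempt and no reset: what is moved stays moved. The work goes in short steps, Python scripts to look and compute and a shell command to move; the robot and the scene stay as the last step left them, time stands still between calls to the robot, and variables do not carry over. Pictures are saved under pics/ and viewed, at most 10 in all, crops included, and the job is handed in when it is done.

```bash
mkdir -p pics; ls; cat > h.py <<'E'
import numpy as np,cv2
from plant import manip
def cam(n):
    p=manip.camera_params(n);R=cv2.Rodrigues(np.array(p["rvec"],float))[0]
    return np.array(p["camera_matrix"],float),p["k1"],R,np.array(p["tvec"],float).ravel()
def cloud(n,d):
    K,k1,R,t=cam(n);v,u=np.mgrid[:d.shape[0],:d.shape[1]]
    q=cv2.undistortPoints(np.stack([u,v],-1).reshape(-1,1,2).astype(float),K,np.array([k1,0,0,0.])).reshape(*d.shape,2)
    P=np.dstack([q[...,0]*d,q[...,1]*d,d]);W=(P-t)@R
    W[d==0]=np.nan
    return W
def proj(n,X):
    K,k1,R,t=cam(n);return cv2.projectPoints(np.array(X,float).reshape(-1,3),R,t,K,np.array([k1,0,0,0.]))[0].reshape(-1,2)
E
python3 - <<'E'
from h import *
for n in("side","top"):
    im,d=manip.grab_frame(n);cv2.imwrite(f"pics/{n}0.png",im[...,::-1]);np.savez(f"{n}0.npz",im=im,W=cloud(n,d))
    for l in("caddy_blue","caddy_yellow","board","tray"):
        for r in manip.look_for(n,l): print(n,l,np.round(r["point"],3),round(r["score"],2),proj(n,r["point"]).round().ravel())
    K,k1,R,t=cam(n);print("cam",(-R.T@t).round(3))
print(manip.state())
E
```

```text
pics
side caddy_blue [ 0.37  -0.023  0.051] 0.88 [339. 197.]
side caddy_blue [ 0.549 -0.174  0.093] 0.72 [260. 141.]
side caddy_yellow [ 0.533 -0.036  0.086] 0.87 [264. 180.]
side board [ 0.585 -0.016  0.037] 0.77 [241. 203.]
side tray [0.438 0.276 0.004] 0.58 [311. 322.]
cam [0.485 0.84  0.812]
top caddy_blue [ 0.557 -0.178  0.075] 0.82 [401. 161.]
top caddy_blue [ 0.37  -0.033  0.   ] 0.57 [320. 256.]
top caddy_yellow [ 0.544 -0.034  0.064] 0.83 [325. 166.]
top board [ 0.585 -0.109  0.15 ] 0.71 [373. 138.]
top tray [0.438 0.266 0.005] 0.75 [172. 218.]
cam [0.411 0.067 1.058]
{'time': 0.5, 'joint_pos': array([ 1.11703784e+00,  5.27300780e-02,  1.61297798e+00, -9.30784387e-06,
        1.47599135e+00, -1.18988929e-01]), 'joint_vel': array([ 0.00104116, -0.00121702, -0.00068256, -0.00068544,  0.00018286,
       -0.00021373]), 'joint_efforts': array([-9.83364771e-05, -3.93219781e+01, -3.70029366e+01, -1.64501398e-04,
        1.39261239e-03, -2.29485806e-06]), 'tool_pos': array([0.20531896, 0.59026223, 0.25623827]), 'tool_rot': array([-1.06343524e-05,  1.66603816e-01,  9.86023917e-01, -5.25152226e-05]), 'contact_force': array([-0.498035  ,  0.23417224, -0.03582086]), 'ft_torque': array([ 0.03215517,  0.00637144, -0.03634411]), 'grasp_force': 0.0, 'gripper_width': 0.9971247022726866}
```

View pics/side0.png

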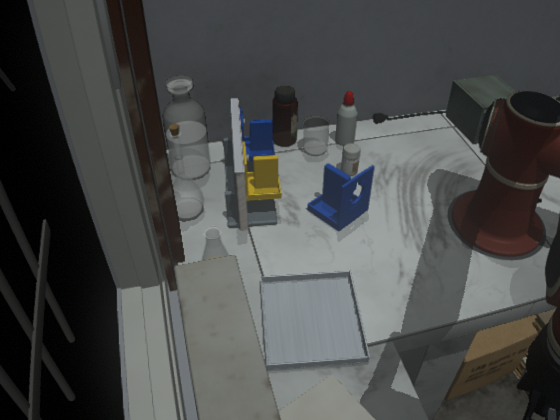

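View pics/top0.png

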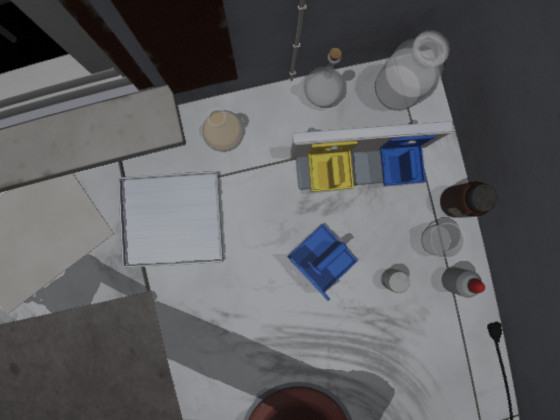

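Two blue caddies show. One hangs on the board (top 402,161; side 260,141) and a similar one stands on the bench (top 322,260; side 340,197). The hung one fits "on the drying board", and I'll check its size. The tray is at top (172,218), and the yellow caddy hangs at top (330,168).

```bash
python3 - <<'E'
from h import *
f=np.load("top0.npz");W=f["W"];im=f["im"]
cv2.imwrite("pics/crop.png",cv2.resize(im[110:310,270:450],None,fx=3,fy=3,interpolation=cv2.INTER_CUBIC)[...,::-1])
hsv=cv2.cvtColor(im,cv2.COLOR_RGB2HSV)
def rect(m,s):
    m=m.astype(np.uint8);n,l,st,_=cv2.connectedComponentsWithStats(m)
    k=1+np.argmax(st[1:,4]);P=W[l==k];r=cv2.minAreaRect((P[:,:2]*1000).astype(np.float32));print(s,len(P),np.round(r[0],1),np.round(r[1],1),round(r[2],1),"z",np.nanpercentile(P[:,2],[5,50,95]).round(4))
    return P
z=W[...,2];v,u=np.mgrid[:420,:560]
box=lambda a,b,c,d:(u>=a)&(u<b)&(v>=c)&(v<d)
P=rect(box(280,460,110,150)&(abs(z-.167)<.008)&(hsv[...,1]<90),"board top")
b=(hsv[...,0]>105)&(hsv[...,0]<130)&(hsv[...,1]>130)
y=(hsv[...,0]>18)&(hsv[...,0]<35)&(hsv[...,1]>130)
for s,m in(("hung",b&box(375,450,125,200)),("bench",b&box(280,370,215,305)),("yellow",y&box(300,365,130,200))):
    for lo,hi in((-.01,.2),(.005,.075),(.075,.13),(.13,.2)): 
        mm=m&(z>lo)&(z<hi)
        if mm.sum()>15: rect(mm,f"{s} {lo}-{hi}")
rect(box(110,235,165,275)&(z>.012)&(z<.03),"tray rim")
rect(box(110,235,165,275)&(z>-.01)&(z<.03)&~((z>.012)&(z<.03)),"tray floor")
E
```

```text
board top 1932 [ 592.8 -106.2] [ 22.5 284.1] 6.5 z [0.162  0.166  0.1688]
hung -0.01-0.2 1861 [ 554.4 -192.8] [ 75.4 103.5] 7.1 z [0.0609 0.0745 0.158 ]
hung 0.005-0.075 951 [ 551.6 -181.7] [72.5 80. ] 6.1 z [0.0603 0.0638 0.0739]
hung 0.075-0.13 236 [ 539.5 -178.5] [56.2 18.8] 25.0 z [0.0762 0.1018 0.1264]
hung 0.13-0.2 247 [ 543.8 -182.7] [52.5 13.5] 6.0 z [0.1326 0.1429 0.1462]
bench -0.01-0.2 2295 [366.9 -36.5] [101.2  95. ] 44.6 z [0.0021 0.0058 0.1263]
bench 0.005-0.075 481 [388.1 -19.2] [46.2 90.1] 43.9 z [0.0051 0.0066 0.0212]
bench 0.075-0.13 319 [373.7 -43.2] [15.8 66.6] 44.8 z [0.1043 0.1075 0.1108]
yellow -0.01-0.2 1884 [536.6 -42.6] [74.7 79.7] 7.0 z [0.0607 0.0659 0.1573]
yellow 0.005-0.075 1141 [535.2 -42.9] [71.6 79.7] 7.1 z [0.0602 0.0634 0.0734]
yellow 0.075-0.13 118 [525.9 -38.1] [53.7  8.5] 15.5 z [0.0781 0.1045 0.1287]
yellow 0.13-0.2 225 [528.  -43.3] [52.5 12.7] 6.5 z [0.1363 0.1434 0.1469]
tray rim 742 [435.3 269.1] [181.8 202.4] 5.5 z [0.013  0.019  0.0224]
tray floor 11576 [436.2 256.8] [222.4 231.5] 1.8 z [-0.0024  0.0021  0.0059]
```

View pics/crop.png

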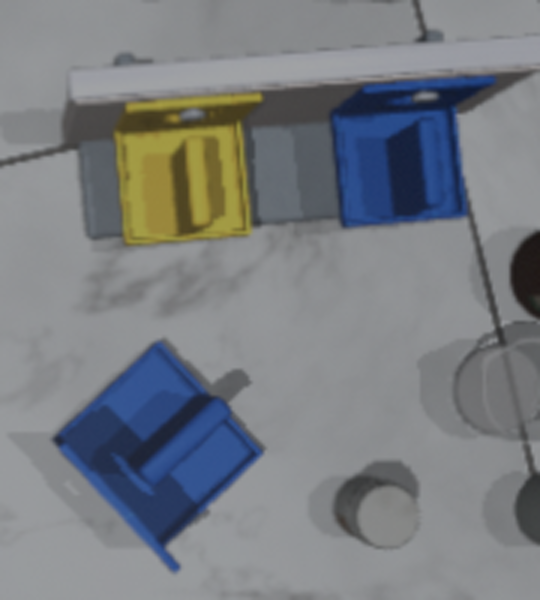

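The enlarged crop shows the hung blue caddy at about 76 x 80 mm, the listed size. The bench one measures about 95 x 101 mm and is the larger look-alike. So the target is the hung one on the right screw, with its divider centre at about (0.544, -0.183) and the board yawed about 6.5°.

```bash
python3 -m inch '[[[0,0,0],[0,0,-0.1495],0.6],[[0,0,0],[0,0,-0.1495],0.6],[[0,0,0],[0,0,-0.1495],0.6],[[-0.0145,-0.0474,0],[0,0,0],0.6],[[-0.0145,-0.0474,0],[0,0,0],0.6],[[-0.0145,-0.0474,0],[0,0,0],0.6],[[-0.0145,-0.0474,0],[0,0,0],0.6],[[-0.0145,-0.0474,0],[0,0,0],0.6]]'
python3 -m inch '[[[-0.0145,-0.0474,0],[0,0,0],0.6],[[-0.0145,-0.0474,0],[0,0,0],0.6],[[-0.0145,-0.0474,0],[0,0,0],0.6],[[-0.0145,-0.0474,0],[0,0,0],0.6],[[-0.0145,-0.0474,0],[0,0,0],0.6],[[-0.0145,-0.0474,0],[0,0,0],0.6],[[-0.0145,-0.0474,0],[0,0,0],0.6],[[-0.0145,-0.0474,0],[0,0,0],0.6]]'
```

```text
time: 1.3
tool_pos: [0.3046, 0.3614, 0.2565]
tool_rot: [0.0, -0.057, 0.998, 0.0]
contact_force: [1.1, 0.0, 0.0]
gripper_width: 0.598
grasp_force: 0.0
time: 2.1
tool_pos: [0.463, -0.0027, 0.2568]
tool_rot: [0.001, -0.057, 0.998, -0.0]
contact_force: [1.1, 0.7, -0.1]
gripper_width: 0.6
grasp_force: 0.0
```

```bash
python3 -m inch '[[[-0.0145,-0.047,0],[0,0,0],0.6],[[-0.0145,-0.047,0],[0,0,0],0.6],[[-0.0145,-0.047,0],[0,0,0],0.6],[[-0.0145,-0.047,0],[0,0,0],0.6],[[0,0,0],[0,0,0],0.6]]'
python3 - <<'E'
from h import *
s=manip.state();im,d=manip.grab_frame("wrist");W=cloud("wrist",d);cv2.imwrite("pics/w1.png",im[...,::-1]);np.savez("w1.npz",im=im,W=W)
hsv=cv2.cvtColor(im,cv2.COLOR_RGB2HSV);b=(hsv[...,0]>105)&(hsv[...,0]<130)&(hsv[...,1]>130)
for lo,hi in((.138,.152),(.155,.165),(.05,.08)):
    P=W[b&(W[...,2]>lo)&(W[...,2]<hi)&(W[...,0]>.48)]
    r=cv2.minAreaRect((P[:,:2]*1000).astype(np.float32));print(lo,len(P),r,np.median(P[:,2]))
print(s["tool_pos"],s["tool_rot"])
E
```

```text
time: 2.6
tool_pos: [0.5425, -0.1855, 0.2556]
tool_rot: [-0.0, -0.054, 0.999, -0.001]
contact_force: [0.2, -0.1, -0.1]
gripper_width: 0.6
grasp_force: 0.0
0.138 1595 ((550.806396484375, -180.1141357421875), (69.41946411132812, 78.43429565429688), 6.702102184295654) 0.14395962869066625
0.155 769 ((586.739990234375, -177.2271728515625), (6.941216945648193, 76.91236877441406), 7.056610107421875) 0.15911788149197442
0.05 4586 ((551.8493041992188, -179.49935913085938), (75.6872329711914, 85.10594940185547), 6.473222732543945) 0.06353731186985845
[ 0.54252166 -0.18554688  0.2555967 ] [-3.34704711e-04 -5.42016457e-02  9.98529804e-01 -5.47832342e-04]
```

View pics/w1.png

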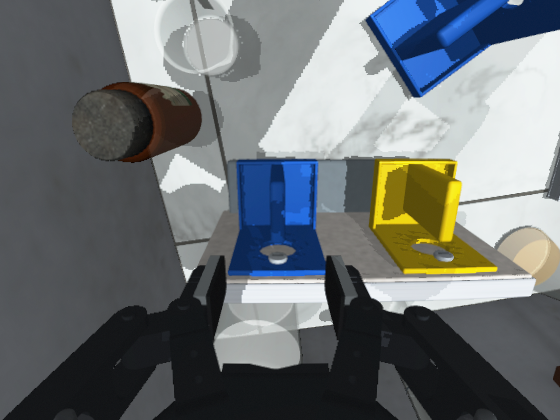

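The wrist picture shows the blue divider (278,200) and its screw head (278,258), centred between the fingers at 210 and 340. I shift 3 mm and go down.

```bash
python3 -m inch '[[[0,0.003,0.03],[0,0,-0.008],0.6],[[0,0,0.04],[0,0,0],0.6],[[0,0,0.03],[0,0,0],0.5],[[0,0,0.015],[0,0,0],0.5],[[0,0,0.005],[0,0,0],0.5],[[0,0,0],[0,0,0],0.5]]'
python3 -m inch '[[[0,0,0],[0,0,0],0],[[0,0,0],[0,0,0],0],[[0,0,0],[0,0,0],0],[[0,0,0],[0,0,0],0],[[0,0,0],[0,0,0],0],[[0,0,0],[0,0,0],0]]'
```

```text
time: 3.25
tool_pos: [0.5413, -0.1774, 0.1368]
tool_rot: [0.0, -0.061, 0.998, -0.0]
contact_force: [0.7, -0.1, 0.4]
gripper_width: 0.503
grasp_force: 0.0
time: 3.85
tool_pos: [0.5422, -0.181, 0.1388]
tool_rot: [0.002, -0.06, 0.998, -0.004]
contact_force: [-0.9, -8.7, 0.3]
gripper_width: 0.13
grasp_force: 57.9
```

```bash
python3 -m inch '[[[0,-0.0025,0],[0,0,0],0],[[0,0,0],[0,0,0],0],[[0,0,0],[0,0,0],0]]'
```

```text
time: 4.15
tool_pos: [0.5429, -0.1818, 0.1386]
tool_rot: [0.002, -0.06, 0.998, -0.002]
contact_force: [0.2, -6.4, 4.0]
gripper_width: 0.131
grasp_force: 59.0
```

```bash
python3 -m inch '[[[0,-0.003,0],[0,0,0],0],[[0,0,-0.004],[0,0,0],0],[[0,0,-0.004],[0,0,0],0],[[0,0,0],[0,0,0],0]]'
```

```text
time: 4.55
tool_pos: [0.5419, -0.1825, 0.144]
tool_rot: [0.0, -0.061, 0.998, 0.001]
contact_force: [1.6, 1.6, -2.3]
gripper_width: 0.135
grasp_force: 58.6
```

```bash
python3 -m inch '[[[0,0,-0.006],[0,0,0],0],[[0,0,-0.006],[0,0,0],0],[[0,0,-0.005],[0,0,0],0],[[0,0,0],[0,0,0],0]]'
python3 - <<'E'
from h import *
s=manip.state();print(s["tool_pos"],s["contact_force"])
im,d=manip.grab_frame("wrist");W=cloud("wrist",d);cv2.imwrite("pics/w2.png",im[...,::-1])
hsv=cv2.cvtColor(im,cv2.COLOR_RGB2HSV);b=(hsv[...,0]>105)&(hsv[...,0]<130)&(hsv[...,1]>130)&(W[...,0]>.48)&(W[...,1]<-.12)&(W[...,1]>-.24)
P=W[b&(W[...,2]>.172)];print(len(P),np.nanmedian(P,0),cv2.minAreaRect((P[:,:2]*1000).astype(np.float32)))
E
```

```text
time: 4.95
tool_pos: [0.5417, -0.1833, 0.1619]
tool_rot: [-0.0, -0.061, 0.998, -0.0]
contact_force: [-0.3, 0.2, -2.0]
gripper_width: 0.129
grasp_force: 59.0
[ 0.54174765 -0.18330935  0.16190643] [-0.25754745  0.18692128 -1.96973968]
95 [ 0.53668028 -0.18735928  0.17885059] ((548.1538696289062, -195.31423950195312), (47.11168670654297, 77.76524353027344), 30.528486251831055)
```

View pics/w2.png

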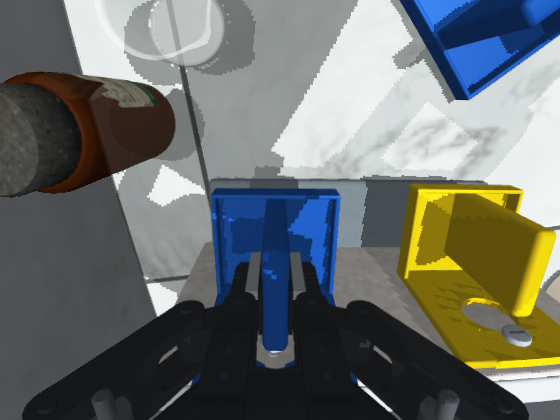

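The screw head (275,352) shows through the round hole, the rise is about 23 mm and the contact force is near zero. Now I draw it off along tool +x.

```bash
python3 -m inch '[[[0.008,0,0],[0,0,0],0],[[0.008,0,0],[0,0,0],0],[[0.008,0,0],[0,0,0],0],[[0.012,0,0],[0,0,0],0],[[0.015,0,0],[0,0,0],0],[[0.01,0,0],[0,0,0],0],[[0,0,0],[0,0,0],0]]'
```

```text
time: 5.7
tool_pos: [0.48, -0.1908, 0.1611]
tool_rot: [-0.0, -0.06, 0.998, 0.0]
contact_force: [0.4, 0.4, -2.6]
gripper_width: 0.134
grasp_force: 59.1
```

```bash
python3 -m inch '[[[0,0,-0.02],[0,0,0],0],[[0,0,-0.035],[0,0,0],0],[[0,0,-0.035],[0,0,0],0],[[0,0,-0.02],[0,0,0],0],[[0,0,-0.01],[0,0,0],0],[[0,0.015,0],[0,0,0],0],[[0,0.03,0],[0,0,0],0],[[0,0.03,0],[0,0,0],0]]'
python3 -m inch '[[[0,0.04,0],[0,0,0],0],[[0,0.04,0],[0,0,0],0],[[0,0.04,0],[0,0,0],0],[[0,0.04,0],[0,0,0],0],[[0,0.04,0],[0,0,0],0],[[0,0.04,0],[0,0,0],0],[[0,0.04,0],[0,0,0],0],[[0,0.04,0],[0,0,0],0]]'
python3 -m inch '[[[0,0.035,0],[0,0,0],0],[[0,0.02,0],[0,0,0],0],[[0,0.01,0],[0,0,0],0],[[0,0,0],[0,0,0],0],[[0,0,0],[0,0,0],0]]'
python3 - <<'E'
from h import *
im,d=manip.grab_frame("side");cv2.imwrite("pics/s2.png",im[...,::-1])
print(manip.state()["tool_pos"],manip.look_for("side","tray"))
E
```

```text
time: 6.5
tool_pos: [0.4711, -0.1146, 0.279]
tool_rot: [-0.002, -0.06, 0.998, 0.001]
contact_force: [0.0, -0.5, -2.3]
gripper_width: 0.133
grasp_force: 59.1
time: 7.3
tool_pos: [0.4314, 0.2035, 0.2791]
tool_rot: [-0.002, -0.061, 0.998, -0.0]
contact_force: [1.1, -0.6, -1.9]
gripper_width: 0.131
grasp_force: 59.1
time: 7.8
tool_pos: [0.4251, 0.2654, 0.2803]
tool_rot: [-0.001, -0.061, 0.998, -0.001]
contact_force: [1.1, 0.3, -2.4]
gripper_width: 0.13
grasp_force: 59.1
[0.42532503 0.26514229 0.28068426] [{'point': [0.4361, 0.2746, 0.0031], 'score': 0.77}]
```

View pics/s2.png

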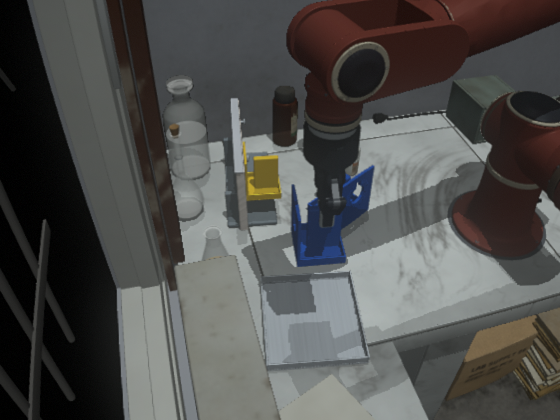

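The side view shows the caddy held upright at (320,225), above the tray (313,320). The yellow caddy is still hanging at (265,177). I lower it now.

```bash
python3 -m inch '[[[0,0,0.02],[0,0,0],0],[[0,0,0.035],[0,0,0],0],[[0,0,0.04],[0,0,0],0],[[0,0,0.04],[0,0,0],0],[[0,0,0.03],[0,0,0],0],[[0,0,0.015],[0,0,0],0],[[0,0,0.008],[0,0,0],0],[[0,0,0],[0,0,0],0]]'
python3 -m inch '[[[0,0,0.004],[0,0,0],0],[[0,0,0.003],[0,0,0],0],[[0,0,0],[0,0,0],0]]'
```

```text
time: 8.7
tool_pos: [0.4257, 0.2656, 0.0933]
tool_rot: [-0.0, -0.06, 0.998, -0.0]
contact_force: [0.6, -0.2, -0.6]
gripper_width: 0.13
grasp_force: 59.0
time: 9.0
tool_pos: [0.4259, 0.2662, 0.087]
tool_rot: [0.001, -0.061, 0.998, 0.0]
contact_force: [0.2, 0.1, -1.9]
gripper_width: 0.128
grasp_force: 59.0
```

```bash
python3 -m inch '[[[0,0,0.002],[0,0,0],0],[[0,0,0.002],[0,0,0],0],[[0,0,0],[0,0,0],0]]'; python3 -m inch '[[[0,0,0.0015],[0,0,0],0],[[0,0,0],[0,0,0],0]]'
```

```text
time: 9.3
tool_pos: [0.4255, 0.266, 0.0823]
tool_rot: [0.0, -0.061, 0.998, 0.0]
contact_force: [-0.2, 0.9, -2.0]
gripper_width: 0.132
grasp_force: 59.1
time: 9.5
tool_pos: [0.4257, 0.2661, 0.0822]
tool_rot: [-0.0, -0.061, 0.998, -0.0]
contact_force: [-4.1, -1.5, 6.2]
gripper_width: 0.132
grasp_force: 60.3
```

Contact made (6 N). I release and rise.

```bash
python3 -m inch '[[[0,0,0],[0,0,0],0.25],[[0,0,0],[0,0,0],0.4],[[0,0,0],[0,0,0],0.5],[[0,0,0],[0,0,0],0.5],[[0,0,0],[0,0,0],0.5]]'; python3 -m inch '[[[0,0,-0.01],[0,0,0],0.5],[[0,0,-0.02],[0,0,0],0.5],[[0,0,-0.03],[0,0,0],0.5],[[0,0,-0.04],[0,0,0],0.5],[[0,0,-0.04],[0,0,0],0.5],[[0.04,0,-0.02],[0,0,0],0.5],[[0.04,0,0],[0,0,0],0.5],[[0,0,0],[0,0,0],0.5]]'
python3 - <<'E'
from h import *
im,d=manip.grab_frame("side");W=cloud("side",d);cv2.imwrite("pics/s3.png",im[...,::-1])
hsv=cv2.cvtColor(im,cv2.COLOR_RGB2HSV);b=(hsv[...,0]>105)&(hsv[...,0]<130)&(hsv[...,1]>130)&(W[...,1]>.15)
print("z",np.percentile(W[b][:,2],[1,5,50,95,99]).round(4))
for n in((.007,.03),(.08,.095),(.097,.11)):
    P=W[b&(W[...,2]>n[0])&(W[...,2]<n[1])];print(n,len(P),cv2.minAreaRect((P[:,:2]*1000).astype(np.float32)) if len(P) else 0)
P=W[b&(W[...,2]>.002)&(W[...,2]<.0125)]
if len(P)>20:
    c=np.linalg.lstsq(np.c_[P[:,:2]-P[:,:2].mean(0),np.ones(len(P))],P[:,2],rcond=None)[0];print("floor slope",c,len(P))
E
```

```text
time: 10.0
tool_pos: [0.4254, 0.2659, 0.0807]
tool_rot: [-0.0, -0.061, 0.998, -0.0]
contact_force: [-0.3, 2.2, -0.1]
gripper_width: 0.502
grasp_force: 0.0
time: 10.8
tool_pos: [0.3434, 0.2561, 0.2421]
tool_rot: [0.001, -0.062, 0.998, 0.001]
contact_force: [0.7, 0.6, -0.2]
gripper_width: 0.503
grasp_force: 0.0
z [0.0039 0.0051 0.0234 0.1006 0.1034]
(0.007, 0.03) 608 ((433.56817626953125, 241.93966674804688), (71.52420806884766, 139.28756713867188), 1.2055754661560059)
(0.08, 0.095) 211 ((441.9254150390625, 276.7902526855469), (81.10707092285156, 30.273174285888672), 34.07559585571289)
(0.097, 0.11) 99 ((472.23077392578125, 273.6653137207031), (4.9272284507751465, 77.64356231689453), 7.309317111968994)
floor slope [-0.00378267  0.01143123  0.00719052] 584
```

View pics/s3.png

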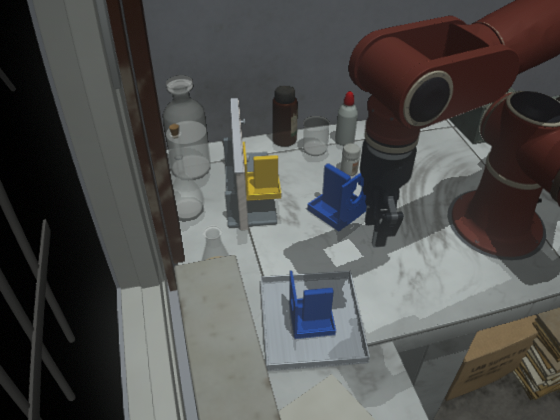

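The caddy stands upright near the middle of the tray (312,315) with its top at z ≈ 0.103 and its floor level. The yellow caddy still hangs at (263,177), and the gripper is clear.

```bash
python3 -c "
from plant import manip
print(manip.job_done())"
```

```text
the job is handed in; nothing more can be done
None
```

The smaller blue caddy was lifted off its screw, drawn off the board and stands upright on the tray floor; the yellow caddy still hangs on the board, and the job was handed in at about 11 s.

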